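Drag the rusty mounting plate out from under the desk riser

TASK

Draw the rusty brown mounting plate out from under the low desk riser by pressing down on its exposed end and dragging it towards the robot, and leave it centred and square on the pale yellow card so that all of it lies on the card. Keep it flat on the desk all the way, do not lift or tip it, and leave the silvery zinc plate beside it where it is.

Things in the scene. Friction and masses are not known exactly. Their poses are not given: they have to be found in the camera images.
- rusty_plate: Flat rust-brown steel plate 130 (x) x 100 (y) x 5 mm, 0.36-0.6 kg; dark spots, no real holes. Origin: centre of its underside, z up, +x away from the robot, under the riser; 60-80 mm of its -x end sticks out in front. Left or right of the zinc plate. Felt-backed, it slides easily on the glossy desk (friction 0.2); its rough face grips fingertips (about 1): 5-15 N pressed on top is enough to drag it.
- zinc_plate: Flat silvery zinc-plated plate of the same size and frame, lying beside the rusty one in the same way, half under the riser. To be left where it is.
- mat: Pale yellow card 170 (x) x 150 (y) mm, fixed flat on the desk between robot and riser, under 1 mm thick, no obstacle to sliding. Origin: its centre, z up, x roughly away from the robot. It may lie left or right of the rusty plate: pulled straight out until level with the card, then across, the plate passes clear of the zinc plate.
- riser: Low dark-wood desk riser, fixed: board 200 (x) x 500 (y) mm, top 50 mm and underside 38 mm above the desk, on a 15 mm side wall at each end (y), open in front. Origin on the desk under its centre, +x away from the robot; front edge at x = -100 mm. Charger, radio and box on it stand 70 mm or more behind the front edge, up to 60 mm tall.
Mind the look-alikes: they are no part of the job. Of the things like the rusty_plate, leave any that is green; of the rest the smaller one is meant.

How it is judged:
By the outcome, as a careful person would: the job done as asked, in the order asked, and still so for the second after the job is handed in, with the robot touching nothing.
It also fails if it takes over 64 s, if anything falls off the work surface, if the arm or the gripper's body presses on something with over 40 N, if the wrist force passes 120 N, or if a joint passes its speed limit or range.

ROBOT

A 6-joint arm with a two-finger parallel gripper is mounted at the origin on the work surface. World frame = base frame: x ahead of the robot, y to its left, z up, the work surface at z = 0. Lengths are in mm, angles in rad, forces in N, time in s.
With the tool pointing down it reaches from about 275 to 750 mm from the base axis. Payload 10.2 kg.
Tool frame: the origin (TCP) lies at the very end of the fingers, on their centre line; the grasp point (between the pads) lies 19 mm behind it; z points along the fingers, y is the line along which they close (so a half turn about z gives the same grasp; the last joint's range is limited). The gripper opens to 85 mm and grips with 20 to 120 N. Pads are 22 mm wide; open, the fingers measure 114 mm over their backs; the gripper's body (76 mm by 85 mm) begins 54 mm behind the grasp point. The pads swing forward as they close: fully open they stand 13 mm farther back than shut.
Start: joints at [1.007, 0.313, 1.498, -0, 1.331, -0.223], TCP at [175.489, 494.808, 231.294] pointing down, gripper open.
Joint ranges: [-2.94, 2.94], [-0.97, 2.17], [0.19, 2.56], [-1.23, 4.37], [0.02, 3.11], [-2.88, 2.88]. Speed limits (rad/s): [2.39, 2.39, 3.01, 3.14, 3.14, 3.14].

INTERFACE

Orientations are given as a unit quaternion [w, x, y, z].
In Python, from rig import ctrl gives the robot as it stands.
- The arm moves only by the shell command python3 -m inch 'ROWS' [OPENING] [FORCE]. ROWS is text: rows parted by semicolons, each of 6 numbers parted by spaces: the shift along the tool's x, y, z in mm, then the turn, a rotation vector about the tool's x, y, z in units of 6 degrees (1.0 is 6 degrees). A call has exactly 10 rows; each row shifts and turns the commanded pose from where the row before left it, along the tool's axes as they then stand; what a row does not reach is not made up. A row lasts 1/12 s, in which the tool goes at most 41.7 mm and 7.16 degrees, less where a joint would pass 70% of its speed; a pose out of reach is approached as far as the arm can. A call with a gripper value outside its range is refused whole. OPENING is the opening, from 0 (shut) to 1 (fully open), set as the call begins (- or left out, the last holds). The fingers move at their own pace and stop on an object; FORCE is the grip in N (left out, the last holds). Time passes only in rows, so rows that do not move let the fingers close, or fill a call up. It gives the time, the measured TCP pose, the force, the opening and the grip force at its end, in the units of the state.
- ctrl.sense(): the state, without advancing time (a new reading comes with each control period).
- ctrl.capture(name): name is "side" or "top" or "wrist"; returns a dict with "image" (400x640x3 uint8, red, green, blue), "intrinsics" (3x3 intrinsics, pixels), "rvec" (rotation vector, rad) and "tvec" (3), from world to camera coordinates, as OpenCV has them. Camera axes: x right, y down, z forward; pixel columns grow to the right and rows downward; lengths in mm; the calibration is good to about 2 mm. The wrist camera is an equidistant fisheye: a pixel r from the principal point sees the ray r / f radians off the axis. A picture is of the moment at which its call begins. There is no depth.
- ctrl.finish_job(): hands the job in; it is judged then, once.
The state is a dict: "time_s": time; "joints": joint angles; "dq": joint speeds; "tau": joint torques, N m; "eef_pos": TCP position; "ee_rot": TCP orientation; "force": force on the tool from outside, world axes, zero at the start; "wrist_torque": the same for the moment, N m; "grip_width": opening from 0.0 (shut) to 1.0 (fully open); "grip_force": force on a finger pad.
Only numpy, scipy, OpenCV 4.12 (cv2) and the standard library are available. Lean on these libraries where they do the work, as an engineer would, in place of code of your own. Each camera call takes 0.05 s, during which the arm holds its last target. There are 200 camera calls.

## Working session

There is one attempt and no reset: what is moved stays moved. The work goes in short steps, Python scripts to look and compute and a shell command to move; the robot and the scene stay as the last step left them, time stands still between calls to the robot, and variables do not carry over. Pictures are saved under pics/ and viewed, at most 10 in all, crops included, and the job is handed in when it is done.

```bash
mkdir -p pics; ls; python3 - <<'E'
from rig import ctrl
import cv2,numpy as np
s=ctrl.sense();print(s)
for n in("top","side"):
    c=ctrl.capture(n);cv2.imwrite(f"pics/{n}0.png",c["image"][:,:,::-1]);print(n,c["intrinsics"],c["rvec"],c["tvec"])
E
```

```text
pics
{'time_s': 0.0, 'joints': array([ 1.00659748e+00,  3.13472502e-01,  1.49845996e+00,  1.70035657e-05,
        1.33099210e+00, -2.23400770e-01]), 'dq': array([-1.00534476e-03,  7.26381763e-04,  7.14351325e-04, -1.55537378e-03,
       -2.27518403e-05, -4.61652370e-05]), 'tau': array([-3.68968376e-04, -4.12266648e+01, -2.59742939e+01, -2.21430714e-04,
        4.14602197e-03,  5.69300511e-06]), 'eef_pos': array([175.33972711, 494.57644732, 230.71495129]), 'ee_rot': array([-2.63151510e-04,  1.69577581e-01,  9.85516616e-01, -6.11811466e-04]), 'force': array([-0.45711809,  0.07212757, -0.03985295]), 'wrist_torque': array([0.03014671, 0.0242753 , 0.04331179]), 'grip_force': 0.0, 'grip_width': 0.9983122314631233}
top [[408.12001198   0.         324.85107332]
 [  0.         408.12001198 203.22897304]
 [  0.           0.           1.        ]] [ 1.99202046 -2.21919896  0.24855795] [119.68936769 506.47104307 890.67375669]
side [[372.92498106   0.         320.39666943]
 [  0.         372.92498106 199.02586277]
 [  0.           0.           1.        ]] [ 2.08720866 -0.7923815   0.40692194] [-331.2110038   268.49258011  520.52255771]
```

View pics/top0.png

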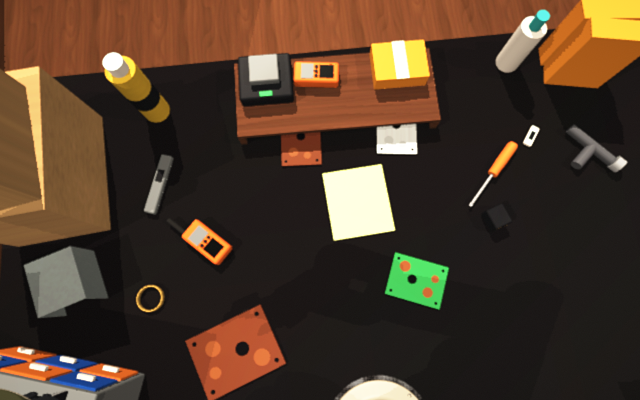

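View pics/side0.png

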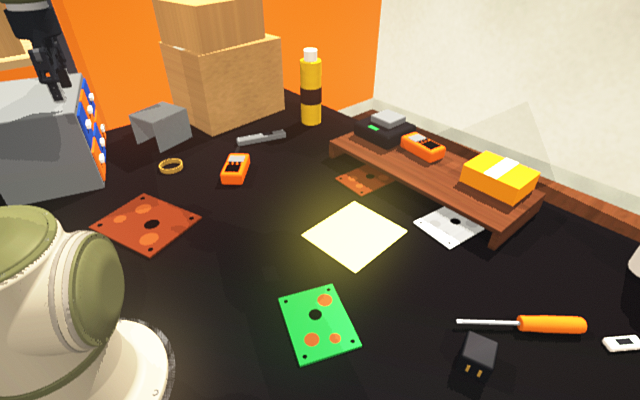

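Top view: target plate's exposed end at about (301,150) under the riser, zinc at (397,140), card centred at about (359,202). The larger rust plate (236,352) and the green one (417,280) are the look-alikes. The side view agrees, with the rust plate's end at (365,180) and the card at (355,236).

```bash
cat > h.py <<'E'
import cv2,numpy as np
from rig import ctrl
def ray(c,uv,z):
    R=cv2.Rodrigues(np.array(c["rvec"]))[0];t=np.array(c["tvec"]).ravel()
    p=cv2.undistortPoints(np.array(uv,float).reshape(-1,1,2),c["intrinsics"],None).reshape(-1,2)
    d=np.c_[p,np.ones(len(p))]@R; o=-R.T@t
    return (o+d*((z-o[2])/d[:,2])[:,None])[:,:2]
def quad(c,lo,hi,box,z):
    h=cv2.cvtColor(c["image"],cv2.COLOR_RGB2HSV)
    m=cv2.inRange(h,np.array(lo),np.array(hi)); k=np.zeros_like(m);x0,y0,x1,y1=box;k[y0:y1,x0:x1]=255;m&=k
    m=cv2.morphologyEx(m,cv2.MORPH_CLOSE,np.ones((5,5),np.uint8))
    cs=cv2.findContours(m,cv2.RETR_EXTERNAL,cv2.CHAIN_APPROX_NONE)[0]
    q=max(cs,key=cv2.contourArea)
    w=ray(c,q[:,0,:]+0.0,z).astype(np.float32)
    r=cv2.minAreaRect(w); return q[:,0],r,cv2.boxPoints(r)
E
python3 - <<'E'
from h import *
np.set_printoptions(precision=1,suppress=True)
c=ctrl.capture("top")
for n,lo,hi,box,z in(("card",(18,20,150),(40,255,255),(310,158,405,248),1),
  ("rust",(0,90,70),(20,255,255),(270,138,335,175),5),("zinc",(0,0,120),(180,60,255),(365,128,430,165),5),("board",(0,60,40),(20,255,255),(225,40,445,136),50)):
    q,r,b=quad(c,lo,hi,box,z);print(n,r,b.tolist(),q.min(0),q.max(0))
print(ray(c,[(237,136),(440,122),(281,166),(322,164)],5), ray(c,[(237,136),(440,122)],50))
i=c["image"][120:180,260:440,::-1];cv2.imwrite("pics/crop.png",cv2.resize(i,None,fx=4,fy=4,interpolation=cv2.INTER_NEAREST))
E
```

```text
card ((525.8093872070312, -18.05670166015625), (172.6146240234375, 153.13963317871094), 3.2824859619140625) [[435.2593994140625, 53.44563293457031], [444.0279541015625, -99.4427490234375], [616.359375, -89.55903625488281], [607.5908203125, 63.329345703125]] [322 164] [394 240]
rust ((668.0283203125, 109.07765197753906), (101.91226196289062, 71.96864318847656), 83.8215103149414) [[626.768798828125, 62.29035568237305], [698.3194580078125, 54.54464340209961], [709.287841796875, 155.8649444580078], [637.7371826171875, 163.61065673828125]] [281 138] [321 165]
zinc ((669.9818725585938, -134.29788208007812), (103.84415435791016, 70.1390380859375), 83.82015228271484) [[629.5267333984375, -182.14300537109375], [699.2581787109375, -189.69345092773438], [710.43701171875, -86.4527587890625], [640.70556640625, -78.90231323242188]] [376 128] [417 154]
board ((814.2494506835938, 11.24517822265625), (555.5870971679688, 260.4783935546875), 83.81694030761719) [[654.8480224609375, -250.90493774414062], [913.8111572265625, -278.9598693847656], [973.65087890625, 273.3952941894531], [714.687744140625, 301.4502258300781]] [225  40] [441 135]
[[ 726.8  266.8]
 [ 708.9 -253.7]
 [ 634.9  162.1]
 [ 629.1   59.5]] [[ 707.4  258.5]
 [ 690.4 -238. ]]
```

View pics/crop.png

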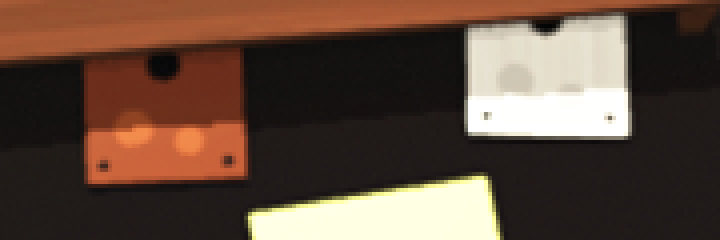

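```bash
python3 -m inch '0 0 0 0 0 -0.9;0 0 0 0 0 -0.9;0 0 0 0 0 -0.9;-25 -18 0 0 0 0;-25 -18 0 0 0 0;-25 -18 0 0 0 0;-25 -18 0 0 0 0;-25 -18 0 0 0 0;-25 -18 0 0 0 0;-25 -18 0 0 0 0' 0.5 20
python3 -m inch '-25 -18 0 0 0 0;-25 -18 0 0 0 0;-25 -18 0 0 0 0;-25 -18 0 0 0 0;-25 -18 0 0 0 0;-25 -18 0 0 0 0;-25 -18 0 0 0 0;-25 -18 0 0 0 0;-25 -18 0 0 0 0;-25 -18 0 0 0 0'
```

```text
time_s: 0.98
eef_pos: [343.8, 357.7, 231.2]
ee_rot: [-0.0, 0.029, 1.0, -0.0]
force: [-0.3, 0.5, -0.3]
grip_width: 0.502
grip_force: 0.0
time_s: 1.82
eef_pos: [583.0, 163.5, 231.0]
ee_rot: [-0.0, 0.029, 1.0, -0.0]
force: [-0.5, -0.3, 1.0]
grip_width: 0.505
grip_force: 0.0
```

```bash
python3 -m inch '-25 -16 0 0 0 0;-25 -17 10 0 0 0;-25 -17 25 0 0 0;0 0 30 0 0 0;0 0 30 0 0 0;0 0 30 0 0 0;0 0 30 0 0 0;0 0 25 0 0 0;0 0 10 0 0 0;0 0 0 0 0 0'
python3 - <<'E'
from h import *
for n in("top","wrist"):
    c=ctrl.capture(n);cv2.imwrite(f"pics/{n}1.png",c["image"][:,:,::-1])
t=cv2.imread("pics/top1.png")[90:240,220:440];w=cv2.imread("pics/wrist1.png")
cv2.imwrite("pics/c1.png",np.vstack([cv2.resize(t,(440,300)),cv2.resize(w,(440,275))]))
E
```

```text
time_s: 2.65
eef_pos: [652.7, 110.4, 38.7]
ee_rot: [-0.002, 0.029, 1.0, -0.0]
force: [0.0, -0.5, 0.4]
grip_width: 0.498
grip_force: 0.0
```

View pics/c1.png

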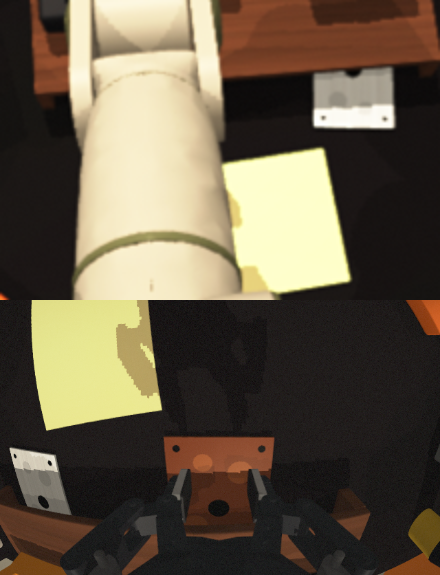

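The wrist view shows both fingertips over the exposed rust plate, central between its edges (plate x 165–273, fingers 185 and 260). The riser board is clear behind.

```bash
python3 -m inch '0 0 8 0 0 0;0 0 8 0 0 0;0 0 6 0 0 0;0 0 4 0 0 0;0 0 2 0 0 0;0 0 1 0 0 0;0 0 1 0 0 0;0 0 1 0 0 0;0 0 0 0 0 0;0 0 0 0 0 0'
```

```text
time_s: 3.58
eef_pos: [654.1, 110.4, 10.5]
ee_rot: [0.0, 0.029, 1.0, 0.0]
force: [-1.0, -0.1, -0.0]
grip_width: 0.501
grip_force: 0.0
```

```bash
for i in 1; do python3 -m inch '0 0 1 0 0 0;0 0 0 0 0 0;0 0 1 0 0 0;0 0 0 0 0 0;0 0 1 0 0 0;0 0 0 0 0 0;0 0 1 0 0 0;0 0 0 0 0 0;0 0 1 0 0 0;0 0 0 0 0 0'; done
```

```text
time_s: 4.42
eef_pos: [653.9, 110.4, 5.1]
ee_rot: [-0.0, 0.029, 1.0, -0.0]
force: [-0.7, 0.6, 0.2]
grip_width: 0.501
grip_force: 0.0
```

```bash
python3 -m inch '0 0 0.5 0 0 0;0 0 0 0 0 0;0 0 0.5 0 0 0;0 0 0 0 0 0;0 0 0.5 0 0 0;0 0 0 0 0 0;0 0 0.5 0 0 0;0 0 0 0 0 0;0 0 0 0 0 0;0 0 0 0 0 0'
```

```text
time_s: 5.25
eef_pos: [654.0, 110.4, 3.3]
ee_rot: [-0.0, 0.029, 1.0, -0.0]
force: [-0.2, 0.1, 0.8]
grip_width: 0.503
grip_force: 0.0
```

```bash
python3 -m inch '0 0 0.5 0 0 0;0 0 0 0 0 0;0 0 0.5 0 0 0;0 0 0 0 0 0;0 0 0.5 0 0 0;0 0 0 0 0 0;0 0 0 0 0 0;0 0 0 0 0 0;0 0 0 0 0 0;0 0 0 0 0 0'
```

```text
time_s: 6.08
eef_pos: [654.6, 110.4, 3.2]
ee_rot: [0.001, 0.029, 1.0, -0.0]
force: [-3.0, 0.1, 10.1]
grip_width: 0.502
grip_force: 4.8
```

```bash
python3 -m inch '0 0 0.3 0 0 0;1 0 0 0 0 0;2 0 0 0 0 0;4 0 0 0 0 0;5 0 0 0 0 0;5 0 0 0 0 0;5 0 0 0 0 0;5 0 0 0 0 0;2 0 0 0 0 0;1 0 0 0 0 0'
```

```text
time_s: 6.92
eef_pos: [625.5, 112.1, 3.2]
ee_rot: [0.002, 0.029, 1.0, 0.0]
force: [3.3, 0.0, 6.7]
grip_width: 0.498
grip_force: 3.9
```

```bash
python3 -m inch '0 0 0.3 0 0 0;2 0 0 0 0 0;4 0 0 0 0 0;6 0 0 0 0 0;6 0 0 0 0 0;6 0 0 0 0 0;6 0 0 0 0 0;6 0 0 0 0 0;3 0 0 0 0 0;1 0 0 0 0 0'; python3 - <<'E'
from h import *
c=ctrl.capture("wrist");cv2.imwrite("pics/w2.png",c["image"][:,:,::-1])
E
```

```text
time_s: 7.75
eef_pos: [585.8, 114.4, 3.1]
ee_rot: [0.003, 0.029, 1.0, 0.0]
force: [3.0, -1.0, 10.0]
grip_width: 0.497
grip_force: 4.9
```

View pics/w2.png

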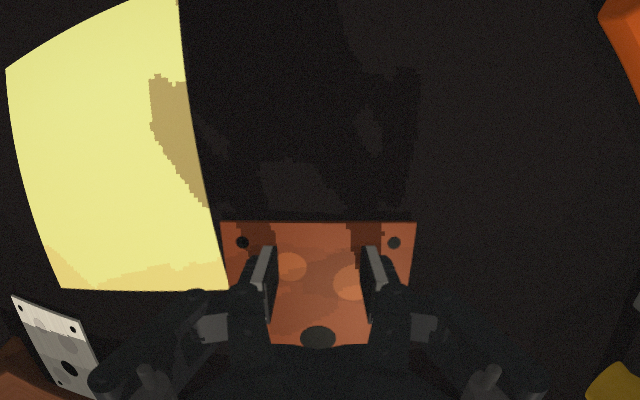

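The plate (front edge from (221,222) to (416,222)) follows the fingers squarely, with the card at left.

```bash
python3 -m inch '2 0 0 0 0 0;4 0 0 0 0 0;6 0 0 0 0 0;7 0 0 0 0 0;7 0 0 0 0 0;7 0 0 0 0 0;7 0 0 0 0 0;6 0 0 0 0 0;3 0 0 0 0 0;1 0 0 0 0 0'; python3 -m inch '2 0 0 0 0 0;4 0 0 0 0 0;6 0 0 0 0 0;7 0 0 0 0 0;7 0 0 0 0 0;7 0 0 0 0 0;6 0 0 0 0 0;4 0 0 0 0 0;3 0 0 0 0 0;1 0 0 0 0 0'
```

```text
time_s: 8.63
eef_pos: [536.2, 117.3, 3.2]
ee_rot: [0.003, 0.029, 1.0, 0.0]
force: [2.2, -0.2, 10.6]
grip_width: 0.498
grip_force: 5.5
time_s: 9.47
eef_pos: [489.6, 120.1, 3.1]
ee_rot: [0.003, 0.029, 1.0, 0.0]
force: [3.5, 0.3, 12.7]
grip_width: 0.502
grip_force: 6.3
```

```bash
python3 -m inch '0 -2 0 0 0 0;0 -4 0 0 0 0;0 -6 0 0 0 0;0 -6 0 0 0 0;0 -6 0 0 0 0;0 -6 0 0 0 0;0 -6 0 0 0 0;0 -6 0 0 0 0;0 -3 0 0 0 0;0 -2 0 0 0 0'; python3 -m inch '0 -2 0 0 0 0;0 -4 0 0 0 0;0 -6 0 0 0 0;0 -7 0 0 0 0;0 -7 0 0 0 0;0 -7 0 0 0 0;0 -6 0 0 0 0;0 -6 0 0 0 0;0 -3 0 0 0 0;0 -2 0 0 0 0';  python3 -m inch '0 -2 0 0 0 0;0 -4 0 0 0 0;0 -6 0 0 0 0;0 -7 0 0 0 0;0 -7 0 0 0 0;0 -6 0 0 0 0;0 -5 0 0 0 0;0 -3 0 0 0 0;0 -1 0 0 0 0;0 -1 0 0 0 0';  python3 -m inch '0 0 0 0 0 -0.1;0 0 0 0 0 -0.15;0 0 0 0 0 -0.15;0 0 0 0 0 -0.15;0 0 0 0 0 -0.15;0 0 0 0 0 -0.15;0 0 0 0 0 -0.1;0 0 0 0 0 -0.1;0 0 0 0 0 0;0 0 0 0 0 0'
```

```text
time_s: 10.3
eef_pos: [486.6, 73.0, 3.1]
ee_rot: [0.003, 0.029, 1.0, 0.0]
force: [0.1, 2.9, 16.5]
grip_width: 0.501
grip_force: 8.6
time_s: 11.13
eef_pos: [483.7, 22.9, 3.1]
ee_rot: [0.003, 0.029, 1.0, -0.0]
force: [0.5, 3.8, 18.1]
grip_width: 0.505
grip_force: 9.0
time_s: 11.97
eef_pos: [481.2, -19.0, 3.1]
ee_rot: [0.003, 0.029, 1.0, -0.0]
force: [0.6, 3.9, 18.4]
grip_width: 0.497
grip_force: 9.3
time_s: 12.8
eef_pos: [481.4, -19.4, 3.1]
ee_rot: [0.003, -0.026, 1.0, -0.001]
force: [0.6, -1.0, 17.5]
grip_width: 0.499
grip_force: 8.6
```

```bash
python3 -m inch '0 0 -1 0 0 0;0 0 -2 0 0 0;0 0 -6 0 0 0;0 0 -30 0 0 0;0 0 -30 0 0 0;0 0 -30 0 0 0;0 30 -20 0 0 0;0 40 0 0 0 0;0 40 0 0 0 0;0 40 0 0 0 0';python3 -m inch '0 40 0 0 0 0;0 40 0 0 0 0;0 40 0 0 0 0;0 0 0 0 0 0;0 0 0 0 0 0;0 0 0 0 0 0;0 0 0 0 0 0;0 0 0 0 0 0;0 0 0 0 0 0;0 0 0 0 0 0'
cat > m.py <<'E'
from h import *
import sys
np.set_printoptions(precision=1,suppress=True)
c=ctrl.capture("top")
q,r,b=quad(c,(18,20,150),(40,255,255),(310,158,405,248),1);print("card incl.",r)
q,r,b=quad(c,(0,90,60),(16,255,255),(310,155,410,250),5);print("rust",r,b.tolist())
i=c["image"][140:260,290:430,::-1];cv2.imwrite(sys.argv[1],cv2.resize(i,None,fx=4,fy=4,interpolation=cv2.INTER_NEAREST))
E
python3 m.py pics/m1.png
```

```text
time_s: 13.63
eef_pos: [470.9, 132.7, 120.8]
ee_rot: [0.0, -0.026, 1.0, 0.0]
force: [1.2, -0.3, 0.8]
grip_width: 0.497
grip_force: 0.0
time_s: 14.47
eef_pos: [465.4, 250.3, 120.3]
ee_rot: [-0.0, -0.025, 1.0, 0.0]
force: [0.2, -0.6, -0.1]
grip_width: 0.496
grip_force: 0.0
card incl. ((525.8003540039062, -17.803077697753906), (172.61053466796875, 152.63832092285156), 3.2887463569641113)
rust ((525.1275634765625, -17.62769317626953), (128.51754760742188, 98.23131561279297), 2.662290334701538) [[458.6567687988281, 28.4501953125], [463.2195129394531, -69.67509460449219], [591.598388671875, -63.70558166503906], [587.03564453125, 34.419708251953125]]
```

View pics/m1.png

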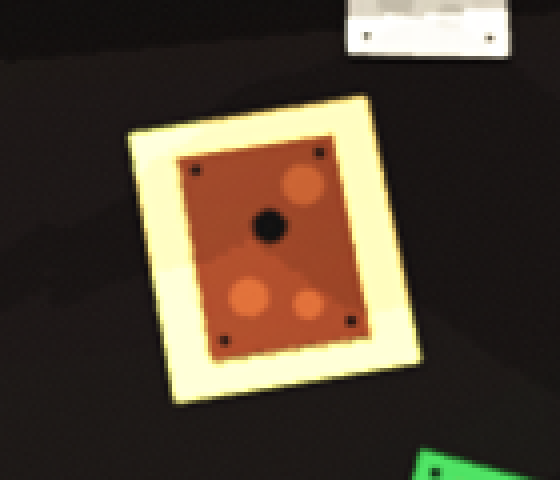

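The plate, at crop corners (178,157), (332,137), (370,338) and (212,361), lies fully on the card. It is within 1 mm of centre and 0.6° of square. The zinc plate hasn't moved and the arm is clear.

```bash
python3 -c "
from rig import ctrl
print(ctrl.finish_job())"
```

```text
the job is handed in; nothing more can be done
None
```

I dragged the rusty plate flat out from under the riser and left it fully on the yellow card, measured within about 1 mm of centre and 0.6° of square, with the zinc plate unmoved; the job is handed in.

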